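# Clear the joiner's offcuts off the dominoes shelf

### The arm

A 6-joint arm with a two-finger parallel gripper is mounted at the origin on the work surface. World frame = base frame: x ahead of the robot, y to its left, z up, the work surface at z = 0. Lengths are in mm, angles in rad, forces in N, time in s.
With the tool pointing down it reaches from about 350 to 975 mm from the base axis. Payload 7.1 kg.
Tool frame: the origin (TCP) lies midway between the tips of the shut fingers; the grasp point (between the pads) lies 19 mm behind it; z points along the fingers, y is the line along which they close (so a half turn about z gives the same grasp; the last joint's range is limited). The gripper opens to 88 mm and grips with 3 to 60 N. Pads are 20 mm wide; open, the fingers measure 115 mm over their backs; the gripper's body (75 mm by 178 mm) begins 61 mm behind the grasp point.
Start: joints at [-1.183, 0.423, 1.63, -0, 1.089, -0.019], TCP at [247.311, -573.971, 222.675] pointing down, gripper open.
Joint ranges: [-3, 3], [-0.9, 2.11], [0.09, 2.58], [-1.31, 4.45], [0.11, 2.69], [-2.54, 2.54]. Speed limits (rad/s): [2.39, 2.39, 3.01, 3.14, 3.14, 3.14].

### API

Orientations are given as a rotation vector (axis times angle).
In Python, from workcell import ctrl gives the robot as it stands.
- The arm moves only by the shell command python3 -m pendant 'ROWS'. ROWS is a JSON object of lists of equal length, an entry for each row: "grip": the opening, from -1 (shut) to 1 (fully open); "linear": the shift along the tool's x, y, z in mm, a list of three; "angular": the turn, a rotation vector about the tool's x, y, z in rad, a list of three. In form: {"grip": [grip, ...], "linear": [[tx, ty, tz], ...], "angular": [[ax, ay, az], ...]}. A call has 1 to 12 rows; each row shifts and turns the commanded pose from where the row before left it, along the tool's axes as they then stand; what a row does not reach is not made up. A row lasts 1/12 s, in which the tool goes at most 41.7 mm and 7.16 degrees, less where a joint would pass 70% of its speed; a pose out of reach is approached as far as the arm can. A call with a gripper value outside its range is refused whole. The fingers move at their own pace and stop on an object; the grip force is fixed at half the most. Time passes only in rows, so rows that do not move let the fingers close. It gives the time, the measured TCP pose, the force, the opening and the grip force at its end, in the units of the state.
- ctrl.get_obs(): the state, without advancing time (a new reading comes with each control period).
- ctrl.get_image(name): name is "side" or "top"; returns the picture (420x560x3 uint8, red, green, blue); there is no depth.
- ctrl.camera_params(name): a dict with "vfov" (degrees; the focal length in pixels is half the picture's height over the tangent of half this angle, whatever the lens; pixels are square), "cx", "cy" (the principal point, pixels), "R" (3x3) and "t" (3): a world point X has camera coordinates R X + t. Camera axes: x right, y down, z forward; pixel columns grow to the right and rows downward; lengths in mm; the calibration is good to about 2 mm. A picture is of the moment at which its call begins. camera_params takes no time and is no camera call.
- ctrl.close_job(): hands the job in; it is judged then, once.
The state is a dict: "t": time; "qpos": joint angles; "qvel": joint speeds; "joint_torque": joint torques, N m; "ee_pos": TCP position; "orientation": TCP orientation; "ft_force": force on the tool from outside, world axes, zero at the start; "moment": the same for the moment, N m; "width": finger opening in mm; "grasp_force": force on a finger pad.
Only numpy, scipy, OpenCV 4.12 (cv2) and the standard library are available. Lean on these libraries where they do the work, as an engineer would, in place of code of your own. Each camera call takes 0.05 s, during which the arm holds its last target. There are 200 camera calls.

### The job

The joiner has left two raw cedar offcuts on the pulled-out dominoes shelf: a short one lying close along the foot of one of the high end boards, and a longer one among the cups at the front. Clear both into the steel waste bin on the worktop, leaving the bin standing upright. Do not shift or knock over the dominoes, the bottle, the ashtray, the pencil tin or the cups.

Things in the scene. Friction and masses are not known exactly. Their poses are not given: they have to be found in the camera images.
- offcut_short: Short offcut of pale raw cedar batten, a block 62 (x, its length) x 26 (y) x 30 (height) mm, 17 to 31 g. Origin: centre of its underside, z up. It lies along the left or the right end board, 2 to 6 mm off it: too close for a finger, so it is taken by its ends, the gripper tilted 25 to 45 degrees, its body leaning away from board and cap rail, fingers pointing down and to the board.
- offcut_long: Longer offcut of pale raw cedar, 110 (x, its length) x 32 (y) x 24 (height) mm, 25 to 45 g. Origin: centre of its underside, z up. A half-lap is cut at its +x end: the last 30 mm are only 12 mm high. It lies in the front half of the shelf, roughly fore and aft, in one row with the two cups; at least 30 mm is free beside each long side at its middle.
- bin: Open-topped steel waste bin standing loose on the worktop to the left or right of the shelf, 200 (x) x 140 (y) x 120 (height) mm, walls 4 mm, 0.9 kg. Origin: centre of its underside, z up. The black tub with napkins and coasters across the shelf from it is not the bin.
- shelf: Shelf of varnished cedar, pulled out of the low bar wall; it is at its stop and does not move. Origin: middle of its underside, at worktop level; x points from the robot to the wall, y left, z up. Floor top at z = 30 mm, clear from x = -150 to 130 mm and y = -280 to 280 mm. High end board on its left and right; front rail 50 mm and back rail 70 mm high.
- left_board (a point): Middle of the foot of the shelf's left end board: on its inner face (shelf y = 280 mm), level with the shelf floor; axes as the shelf's. The board is 12 mm thick, runs fore and aft over the whole shelf and rises 111 mm above this point; its top 12 mm is a cap rail that juts 12 mm inwards over the shelf.
- right_board (a point): The same point on the right end board: middle of the foot of its inner face (shelf y = -280 mm), same axes, same height and cap rail.
- pencil_tin: Blue closed tin for score pencils, 110 (x) x 26 (y) x 18 (height) mm, 90 g, lying along the other end board. Origin: centre of its underside. Must stay.
- bar_wall: Low bar wall of planks behind the shelf, with the open niche and two plywood sliding leaves. Origin: middle of its front face at worktop level, 33 to 63 mm behind the back of the shelf; x points away from the robot. Its bar top is 193 mm high and reaches 25 mm out from the face. Fixed.
- dominoes: Stack of bone dominoes in its low dark wooden tray, one loose thing 112 (x) x 62 (y) x 50 (height) mm, 0.42 kg, in the rear half of the shelf, left or right. Origin: centre of its underside. Must stay.
- bottle: Short green glass bottle, diameter 60 mm, height 115 mm, in the rear half of the shelf, near the middle. Origin: centre of its underside. Must stay.
- ashtray: Round copper ashtray, diameter 100 mm, height 28 mm, in the rear half of the shelf, on the other side of the bottle from the dominoes. Origin: centre of its underside. Must stay.
- cup_a: White porcelain espresso cup, diameter 62 mm, height 54 mm, handle at its own +y side (about 25 mm long), in the front half of the shelf. Origin: centre of its underside. Must stay.
- cup_b: Second white espresso cup, same as the first. Origin: centre of its underside. Must stay.
Things that resemble listed ones, but are neither listed nor needed, are in the scene too. Leave any green or purple look-alike of the offcut_long alone.

How it is judged:
By the outcome, as a careful person would: the job done as asked, in the order asked, and still so for the second after the job is handed in, with the robot touching nothing.
It also fails if it takes over 59 s, if anything falls off the work surface, if the arm or the gripper's body presses on something with over 40 N, if the wrist force passes 120 N, or if a joint passes its speed limit or range.

## Working session

There is one attempt and no reset: what is moved stays moved. The work goes in short steps, Python scripts to look and compute and a shell command to move; the robot and the scene stay as the last step left them, time stands still between calls to the robot, and variables do not carry over. Pictures are saved under pics/ and viewed, at most 10 in all, crops included, and the job is handed in when it is done.

```bash
mkdir -p pics; python3 - <<'E'
from workcell import ctrl
import cv2
for n in("side","top"):
    p=ctrl.camera_params(n);print(n,p)
    im=ctrl.get_image(n);cv2.imwrite(f"pics/{n}0.png",cv2.resize(im[:,:,::-1],(800,600),interpolation=cv2.INTER_CUBIC))
print(ctrl.get_obs())
E
```

```text
side {'vfov': 54.50823252682523, 'cx': 282.1841366148813, 'cy': 210.47760646150905, 'R': array([[-0.94238857, -0.33414755, -0.01578608],
       [-0.18672472,  0.56459711, -0.80396765],
       [ 0.27755659, -0.75470227, -0.59446347]]), 't': array([423.70566807, 137.48757415, 998.638483  ])}
top {'vfov': 49.49512643113436, 'cx': 277.16036790779555, 'cy': 213.99750976692002, 'R': array([[-0.01740204, -0.99927017,  0.03400427],
       [-0.99651163,  0.01455767, -0.08217446],
       [ 0.08161946, -0.03531565, -0.99603768]]), 't': array([  -3.33236116,  464.68372189, 1058.10432739])}
{'t': 0.1, 'qpos': array([-1.18303345e+00,  4.23742023e-01,  1.63059663e+00,  1.01794419e-06,
        1.08859809e+00, -1.89880223e-02]), 'qvel': array([-8.64510708e-04, -1.10907531e-03, -3.17077207e-03, -7.32366264e-04,
       -6.48435292e-05,  1.74389034e-04]), 'joint_torque': array([-7.76388788e-04, -5.45614493e+01, -2.74325216e+01,  6.44658459e-02,
        1.87762961e-02, -3.67353482e-05]), 'ee_pos': array([ 247.11117122, -573.53655203,  222.00007445]), 'orientation': array([-3.07555157e+00, -6.34259809e-01,  3.85539114e-04]), 'ft_force': array([-0.06415586, -0.10040648, -0.13757326]), 'moment': array([-0.03758092,  0.00263194,  0.01387817]), 'grasp_force': 0.0, 'width': 87.63441037214871}
```

View pics/top0.png

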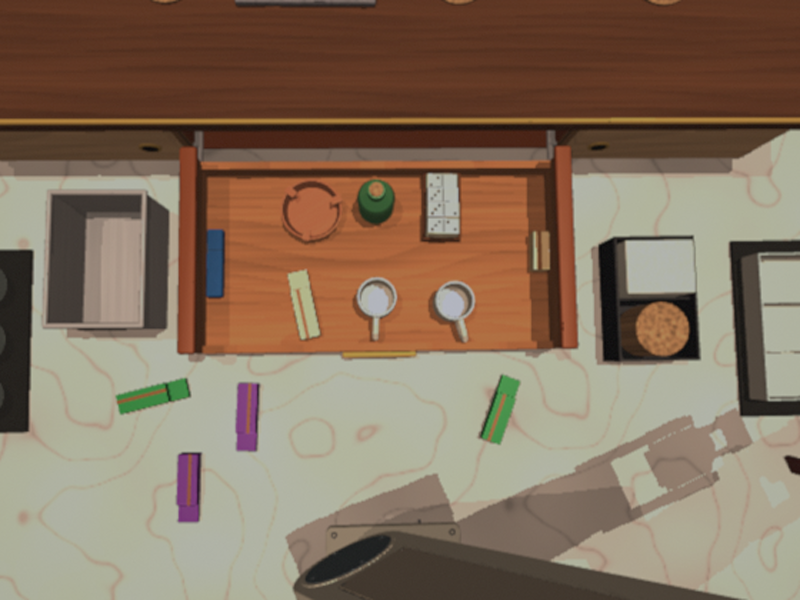

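View pics/side0.png

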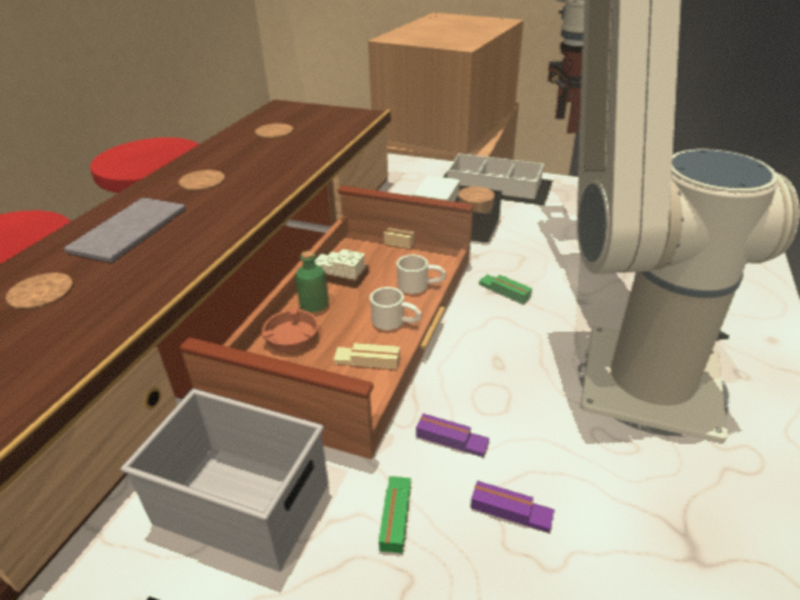

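The bin is on the left (top view about 105,260). The short offcut is at the right board (540,250). The long one is at (304,305), with its lap end at the rear, near (298,275). I'll crop closer on both offcuts.

```bash
cat > h.py <<'E'
import numpy as np
from workcell import ctrl
P={n:ctrl.camera_params(n) for n in("side","top")}
def ray(n,u,v):
    p=P[n];f=210/np.tan(np.radians(p["vfov"]/2))
    d=p["R"].T@np.array([(u-p["cx"])/f,(v-p["cy"])/f,1]);return -p["R"].T@p["t"],d
def at(n,u,v,z):
    c,d=ray(n,u,v);return c+d*(z-c[2])/d[2]
def proj(n,X):
    p=P[n];f=210/np.tan(np.radians(p["vfov"]/2));c=p["R"]@np.array(X)+p["t"]
    return c[:2]/c[2]*f+[p["cx"],p["cy"]]
E
python3 - <<'E'
from h import *
import cv2
t=ctrl.get_image("top");s=ctrl.get_image("side")
def crop(im,u,v,w,h,k):return cv2.resize(im[v:v+h,u:u+w,::-1],(w*k,h*k),interpolation=cv2.INTER_CUBIC)
a=crop(t,195,180,50,66,8)  # long
b=crop(t,360,150,50,66,8)  # short
cv2.imwrite("pics/c1.png",np.hstack([a,b]))
a=crop(s,225,235,65,40,6);b=crop(s,260,150,65,40,6)
cv2.imwrite("pics/c2.png",np.hstack([a,b]))
k=1.4286
for z,pts in {0:[],141:[(196,147),(203,352),(553,147),(562,347),(179,352),(578,347)],120:[(49,191),(147,191),(45,327),(142,327)],30:[(205,347),(553,346)]}.items():
    for u,v in pts: print(z,(u,v),at("top",u/k,v/k,z).round(1))
E
```

```text
141 (196, 147) [694.8 285.8 141. ]
141 (203, 352) [391.6 273.5 141. ]
141 (553, 147) [ 691.6 -247.9  141. ]
141 (562, 347) [ 390. -250.  141.]
141 (179, 352) [392.2 307.8 141. ]
141 (578, 347) [ 389.6 -273.8  141. ]
120 (49, 191) [635.9 508.5 120. ]
120 (147, 191) [634.6 363.9 120. ]
120 (45, 327) [432.5 509.  120. ]
120 (142, 327) [430.3 368.4 120. ]
30 (205, 347) [401.3 299.1  30. ]
30 (553, 346) [ 393.5 -267.5   30. ]
```

View pics/c1.png

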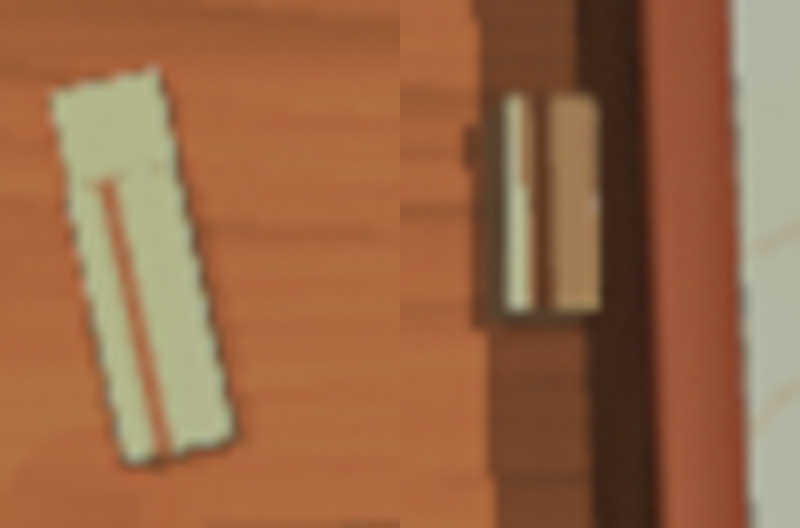

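View pics/c2.png

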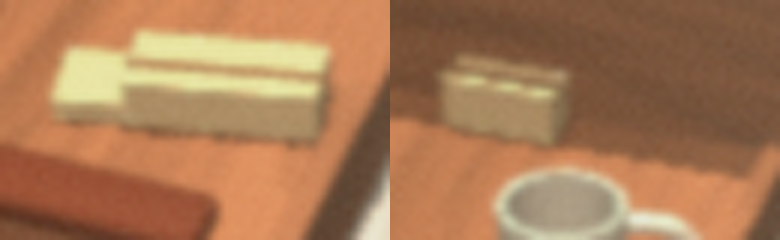

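The crops show the long offcut's corners at (50,95), (157,70), (125,465) and (235,438). The short one's top runs from (502,95) to (600,312), with the board to its right.

```bash
cat >> h.py <<'E'
def cp(u,v,u0,v0,k):return (u+.5)/k-.5+u0,(v+.5)/k-.5+v0
E
python3 - <<'E'
from h import *
L=[at("top",*cp(x,y,195,180,8),z) for x,y,z in((50,95,42),(157,70,42),(125,465,54),(235,438,54))]
print("long",np.round(L,1)); a=(L[0]+L[1])/2;b=(L[2]+L[3])/2
print(a,b,np.linalg.norm((a-b)[:2]),"ctr",(a+b)/2,"ang",np.degrees(np.arctan2(*(a-b)[[1,0]])))
S=[at("top",*cp(x-400,y,360,150,8),60) for x,y in((503,95),(600,95),(503,312),(600,312))]
print("short",np.round(S,1),np.mean(S,0))
# side: top face centre checks
S=[at("side",*cp(x-390,y,260,150,6),z) for x,y,z in((443,85-13,60),(552,97,60),(443,128,30),(555,143,30))]
print("short side inner edge",np.round(S,1))
S=[at("side",*cp(x,y,225,235,6),z) for x,y,z in((132,36,54),(328,46,54),(320,98,54),(320,138,30))]
print("long side",np.round(S,1))
# cups and dominoes
k=1.4286
for n,u,v,z in(("cupL",377,298,84),("cupR",455,302,84),("hL",375,338,70),("hR",463,340,70),("bottle",377,188,145),("ash",312,211,58),("domNear",443,240,80),("domR",460,205,80)):print(n,at("top",u/k,v/k,z).round(1))
E
```

```text
long [[517.6 165.6  42. ]
 [524.5 134.8  42. ]
 [410.1 143.3  54. ]
 [417.2 112.2  54. ]]
[521.02126698 150.21174223  42.        ] [413.63462405 127.73065731  54.        ] 109.7145854427318 ctr [467.32794552 138.97119977  48.        ] ang 11.823947388545275
short [[ 580.  -232.    60. ]
 [ 579.7 -260.2   60. ]
 [ 516.8 -229.8   60. ]
 [ 516.4 -257.9   60. ]] [ 548.20664829 -244.96869916   60.        ]
short side inner edge [[ 581.8 -243.6   60. ]
 [ 517.8 -236.6   60. ]
 [ 580.  -235.8   30. ]
 [ 517.5 -239.8   30. ]]
long side [[496.2 129.2  54. ]
 [417.5 109.5  54. ]
 [409.8 140.1  54. ]
 [411.2 138.   30. ]]
cupL [471.7  20.8  84. ]
cupR [ 463.7 -100.8   84. ]
hL [410.1  24.8  70. ]
hR [ 404.7 -113.7   70. ]
bottle [629.7  18.7 145. ]
ash [616.1 123.   58. ]
domNear [562.6 -84.7  80. ]
domR [ 618.5 -113.1   80. ]
```

```bash
cat >> h.py <<'E'
from scipy.spatial.transform import Rotation as Ro
def frame(z,y):
    z=np.array(z,float)/np.linalg.norm(z);y=np.array(y,float);y-=z*(y@z);y/=np.linalg.norm(y)
    return Ro.from_matrix(np.c_[np.cross(y,z),y,z])
def plan(p,R,N,start=None):
    "constant row (v,w), N times, from measured pose (or start) to p,R"
    if start is None:
        o=ctrl.get_obs();start=(o["ee_pos"],Ro.from_rotvec(o["orientation"]))
    p0,R0=start
    W=(R0.inv()*R).as_rotvec()/N
    A=sum(Ro.from_rotvec(W*k).as_matrix() for k in range(N))
    v=np.linalg.solve(A,R0.inv().apply(np.array(p)-p0))
    print(N,"x lin",v.round(1).tolist(),"ang",W.round(4).tolist(),"|v|",np.linalg.norm(v).round(1),"deg",np.degrees(np.linalg.norm(W)).round(1))
    q=np.array(p0);path=[]
    for k in range(N):
        q=q+(R0*Ro.from_rotvec(W*k)).apply(v);path.append(q.round().astype(int).tolist())
    print("path",path[::3]+[path[-1]]);return np.array(p),R
def tilt(deg,yaw):
    a,y=np.radians([deg,yaw]);return frame([0,-np.sin(a),-np.cos(a)],[np.cos(y),np.sin(y),0])
E
python3 - <<'E'
from h import *
R=tilt(35,-1.5)
G=np.array([548,-251,39.]);z=R.as_matrix()[:,2];print(z)
plan(G-220*z,R,24)
E
```

```text
[ 0.         -0.57357644 -0.81915204]
24 x lin [23.1, -0.6, -6.8] ang [-0.015, -0.0223, -0.046] |v| 24.1 deg 3.1
path [[268, -564, 229], [329, -528, 246], [384, -483, 258], [433, -431, 265], [475, -372, 265], [508, -308, 260], [531, -240, 249], [545, -171, 233], [548, -125, 219]]
```

```bash
python3 -m pendant '{"grip":[1,1,1,1,1,1,1,1,1,1,1,1],"linear":[[23,-0.6,-6.8],[23,-0.6,-6.8],[23,-0.6,-6.8],[23,-0.6,-6.8],[23,-0.6,-6.8],[23,-0.6,-6.8],[23,-0.6,-6.8],[23,-0.6,-6.8],[23,-0.6,-6.8],[23,-0.6,-6.8],[23,-0.6,-6.8],[23,-0.6,-6.8]],"angular":[[-0.015,-0.022,-0.046],[-0.015,-0.022,-0.046],[-0.015,-0.022,-0.046],[-0.015,-0.022,-0.046],[-0.015,-0.022,-0.046],[-0.015,-0.022,-0.046],[-0.015,-0.022,-0.046],[-0.015,-0.022,-0.046],[-0.015,-0.022,-0.046],[-0.015,-0.022,-0.046],[-0.015,-0.022,-0.046],[-0.015,-0.022,-0.046]]}' && python3 -m pendant '{"grip":[1,1,1,1,1,1,1,1,1,1,1,1],"linear":[[23,-0.6,-6.8],[23,-0.6,-6.8],[23,-0.6,-6.8],[23,-0.6,-6.8],[23,-0.6,-6.8],[23,-0.6,-6.8],[23,-0.6,-6.8],[23,-0.6,-6.8],[23,-0.6,-6.8],[23,-0.6,-6.8],[23,-0.6,-6.8],[0,0,0]],"angular":[[-0.015,-0.022,-0.046],[-0.015,-0.022,-0.046],[-0.015,-0.022,-0.046],[-0.015,-0.022,-0.046],[-0.015,-0.022,-0.046],[-0.015,-0.022,-0.046],[-0.015,-0.022,-0.046],[-0.015,-0.022,-0.046],[-0.015,-0.022,-0.046],[-0.015,-0.022,-0.046],[-0.015,-0.022,-0.046],[0,0,0]]}'
python3 - <<'E'
from h import *
R=tilt(35,-1.5)
G=np.array([548,-251,39.]);z=R.as_matrix()[:,2]
print(ctrl.get_obs()["qpos"].round(2))
a=plan(G-80*z,R,5); plan(G,R,6,a)
E
```

```text
t: 1.2
ee_pos: [462.1, -392.8, 266.5]
orientation: [2.565, 1.345, -0.321]
ft_force: [0.6, 0.7, 0.5]
width: 87.9
grasp_force: 0.0
t: 2.2
ee_pos: [546.0, -147.4, 226.2]
orientation: [1.949, 1.823, -0.559]
ft_force: [0.2, 0.5, -0.4]
width: 87.5
grasp_force: 0.0
[ 0.02  0.38  1.83 -0.68  1.07  0.46]
5 x lin [4.1, 0.4, 26.6] ang [-0.0024, -0.0055, -0.0084] |v| 26.9 deg 0.6
path [[546, -159, 202], [548, -193, 129], [548, -205, 105]]
6 x lin [-0.0, -0.0, 13.3] ang [0.0, 0.0, 0.0] |v| 13.3 deg 0.0
path [[548, -213, 94], [548, -236, 61], [548, -251, 39]]
```

```bash
python3 -m pendant '{"grip":[1,1,1,1,1,1],"linear":[[4.1,0.4,26.6],[4.1,0.4,26.6],[4.1,0.4,26.6],[4.1,0.4,26.6],[4.1,0.4,26.6],[0,0,0]],"angular":[[-0.0024,-0.0055,-0.0084],[-0.0024,-0.0055,-0.0084],[-0.0024,-0.0055,-0.0084],[-0.0024,-0.0055,-0.0084],[-0.0024,-0.0055,-0.0084],[0,0,0]]}'
python3 - <<'E'
from h import *
import cv2
R=tilt(35,-1.5)
G=np.array([548,-251,39.])
a=plan(G,R,6)
im=ctrl.get_image("side");t=ctrl.get_image("top")
def crop(im,u,v,w,h,k):return cv2.resize(im[v:v+h,u:u+w,::-1],(w*k,h*k),interpolation=cv2.INTER_CUBIC)
cv2.imwrite("pics/c3.png",np.hstack([crop(im,220,90,130,160,3),crop(t,330,120,130,160,3)]))
E
```

```text
t: 2.7
ee_pos: [545.6, -210.1, 102.6]
orientation: [1.899, 1.846, -0.589]
ft_force: [-1.0, -1.0, -0.6]
width: 88.3
grasp_force: 0.0
6 x lin [0.5, 0.4, 12.6] ang [-0.0012, -0.0, -0.0008] |v| 12.6 deg 0.1
path [[546, -217, 92], [547, -237, 60], [548, -251, 39]]
```

View pics/c3.png

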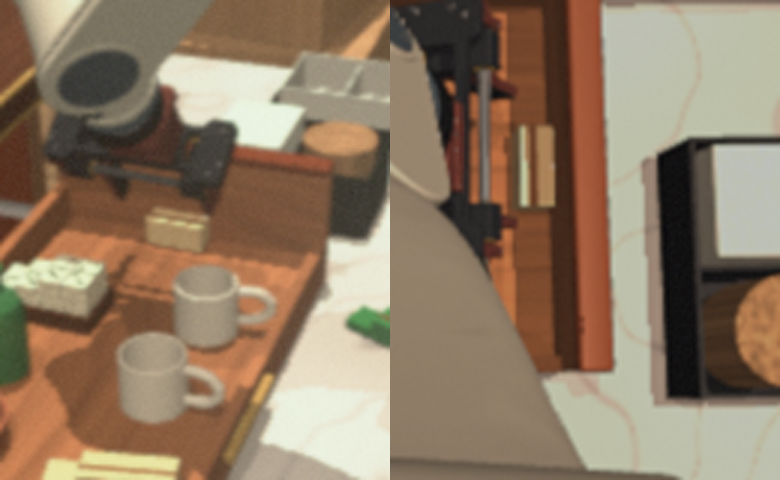

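The side view shows the gripper above the short offcut, with nothing touching. In the top view the fingertips are at rows 90 and 223, column ≈515. I'll check that against the projection before going down.

```bash
python3 - <<'E'
from h import *
o=ctrl.get_obs();p=o["ee_pos"];R=Ro.from_rotvec(o["orientation"]);print(p)
for n,u0,v0,c in(("top",330,120,390),("side",220,90,0)):
    for y in(-57.5,-44,0,44,57.5): print(n,y,((proj(n,p+R.apply([0,y,0]))-[u0,v0])*3+[c,0]).round())
# lines of board foot and of cap for candidate board y
for yb in(-262,-265,-268): print(yb,[((proj("side",[x,yb,30])-[220,90])*3).round().tolist() for x in(450,548,640)])
E
```

```text
[ 547.93301516 -209.09172545  106.24519526]
top -57.5 [504. 233.]
top -44 [504. 215.]
top 0 [503. 155.]
top 44 [503.  96.]
top 57.5 [503.  78.]
side -57.5 [216. 206.]
side -44 [203. 204.]
side 0 [163. 196.]
side 44 [123. 189.]
side 57.5 [111. 187.]
-262 [[268.0, 250.0], [181.0, 236.0], [103.0, 223.0]]
-265 [[269.0, 249.0], [182.0, 234.0], [104.0, 221.0]]
-268 [[269.0, 247.0], [183.0, 233.0], [105.0, 220.0]]
```

```bash
python3 -m pendant '{"grip":[1,1,1,1,1,1,1],"linear":[[0.2,0.1,13],[0.2,0.1,13],[0.2,0.1,13],[0.2,0.1,13],[0.2,0.1,13],[0,0,0],[0,0,0]],"angular":[[0,0,0],[0,0,0],[0,0,0],[0,0,0],[0,0,0],[0,0,0],[0,0,0]]}'; python3 -m pendant '{"grip":[1],"linear":[[0,0,0]],"angular":[[0,0,0]]}';python3 -m pendant '{"grip":[1],"linear":[[0,0,0]],"angular":[[0,0,0]]}';python3 -m pendant '{"grip":[1],"linear":[[0,0,0]],"angular":[[0,0,0]]}'
```

```text
t: 3.38
ee_pos: [548.3, -245.5, 51.7]
orientation: [1.897, 1.843, -0.584]
ft_force: [-0.6, -0.5, -0.1]
width: 88.0
grasp_force: 0.0
t: 3.47
ee_pos: [549.0, -245.1, 52.6]
orientation: [1.896, 1.843, -0.582]
ft_force: [-0.4, -1.0, 0.5]
width: 87.6
grasp_force: 0.0
t: 3.55
ee_pos: [549.3, -244.9, 53.0]
orientation: [1.896, 1.843, -0.581]
ft_force: [-0.1, 0.3, 0.5]
width: 88.1
grasp_force: 0.0
t: 3.63
ee_pos: [549.5, -244.8, 53.2]
orientation: [1.895, 1.843, -0.581]
ft_force: [0.3, -0.3, 0.3]
width: 87.9
grasp_force: 0.0
```

```bash
python3 -m pendant '{"grip":[1,1,1,1,1,1],"linear":[[1.5,-0.5,7],[1.5,-0.5,7],[0,0,0],[0,0,0],[0,0,0],[0,0,0]],"angular":[[0,0,0],[0,0,0],[0,0,0],[0,0,0],[0,0,0],[0,0,0]]}'; python3 -m pendant '{"grip":[-1,-1,-1,-1,-1,-1,-1,-1,-1,-1],"linear":[[0,0,0],[0,0,0],[0,0,0],[0,0,0],[0,0,0],[0,0,0],[0,0,0],[0,0,0],[0,0,0],[0,0,0]],"angular":[[0,0,0],[0,0,0],[0,0,0],[0,0,0],[0,0,0],[0,0,0],[0,0,0],[0,0,0],[0,0,0],[0,0,0]]}'
```

```text
t: 4.13
ee_pos: [548.2, -250.6, 39.5]
orientation: [1.896, 1.843, -0.582]
ft_force: [-0.6, 0.2, 0.2]
width: 87.8
grasp_force: 0.0
t: 4.97
ee_pos: [548.2, -250.6, 39.6]
orientation: [1.896, 1.843, -0.582]
ft_force: [0.8, 1.2, 1.5]
width: 61.7
grasp_force: 29.9
```

Gripped at 61.7 mm wide with 30 N. Backing out along the tool axis.

```bash
python3 -m pendant '{"grip":[-1,-1,-1,-1,-1,-1,-1,-1,-1,-1,-1],"linear":[[0,0,-10],[0,0,-15],[0,0,-20],[0,0,-25],[0,0,-30],[0,0,-30],[0,0,-30],[0,0,-30],[0,0,-30],[0,0,-20],[0,0,0]],"angular":[[0,0,0],[0,0,0],[0,0,0],[0,0,0],[0,0,0],[0,0,0],[0,0,0],[0,0,0],[0,0,0],[0,0,0],[0,0,0]]}'
python3 - <<'E'
from h import *
plan([533,435,240],tilt(0,0),24)
E
```

```text
t: 5.88
ee_pos: [550.2, -110.5, 239.8]
orientation: [1.894, 1.842, -0.573]
ft_force: [0.5, -0.0, 0.1]
width: 62.0
grasp_force: 29.9
24 x lin [21.9, -1.0, -7.2] ang [0.0006, 0.0254, -0.0011] |v| 23.1 deg 1.5
path [[550, -88, 233], [548, -21, 217], [547, 47, 205], [545, 116, 199], [543, 185, 198], [540, 254, 203], [538, 323, 212], [535, 391, 227], [533, 435, 240]]
```

```bash
python3 -m pendant '{"grip":[-1,-1,-1,-1,-1,-1,-1,-1,-1,-1,-1,-1],"linear":[[15,-1,-7.2],[22,-1,-7.2],[22,-1,-7.2],[22,-1,-7.2],[22,-1,-7.2],[22,-1,-7.2],[22,-1,-7.2],[22,-1,-7.2],[22,-1,-7.2],[22,-1,-7.2],[22,-1,-7.2],[22,-1,-7.2]],"angular":[[0,0.025,-0.001],[0,0.025,-0.001],[0,0.025,-0.001],[0,0.025,-0.001],[0,0.025,-0.001],[0,0.025,-0.001],[0,0.025,-0.001],[0,0.025,-0.001],[0,0.025,-0.001],[0,0.025,-0.001],[0,0.025,-0.001],[0,0.025,-0.001]]}' && python3 -m pendant '{"grip":[-1,-1,-1,-1,-1,-1,-1,-1,-1,-1,-1,-1],"linear":[[22,-1,-7.2],[22,-1,-7.2],[22,-1,-7.2],[22,-1,-7.2],[22,-1,-7.2],[22,-1,-7.2],[22,-1,-7.2],[22,-1,-7.2],[22,-1,-7.2],[22,-1,-7.2],[22,-1,-7.2],[0,0,0]],"angular":[[0,0.025,-0.001],[0,0.025,-0.001],[0,0.025,-0.001],[0,0.025,-0.001],[0,0.025,-0.001],[0,0.025,-0.001],[0,0.025,-0.001],[0,0.025,-0.001],[0,0.025,-0.001],[0,0.025,-0.001],[0,0.025,-0.001],[0,0,0]]}'
python3 - <<'E'
from h import *
plan([533,437,62],tilt(0,0),7)
E
```

```text
t: 6.88
ee_pos: [540.9, 155.4, 195.3]
orientation: [2.066, 2.037, -0.315]
ft_force: [0.3, 0.8, -0.3]
width: 62.0
grasp_force: 29.9
t: 7.88
ee_pos: [532.7, 410.7, 230.8]
orientation: [2.201, 2.2, -0.023]
ft_force: [0.6, -0.1, -0.8]
width: 62.0
grasp_force: 29.9
7 x lin [4.2, -0.1, 24.0] ang [0.0015, 0.0045, -0.0001] |v| 24.4 deg 0.3
path [[533, 414, 207], [533, 425, 134], [533, 437, 62], [533, 437, 62]]
```

```bash
python3 -m pendant '{"grip":[-1,-1,-1,-1,-1],"linear":[[12,0,0],[12,0,0],[0,0,20],[0,0,0],[0,0,0]],"angular":[[0,0.01,0],[0,0.01,0],[0,0,0],[0,0,0],[0,0,0]]}'; python3 - <<'E'
from h import *
plan([533,437,62],tilt(0,0),6)
E
```

```text
t: 8.3
ee_pos: [531.8, 429.8, 207.1]
orientation: [2.212, 2.207, -0.014]
ft_force: [0.5, -0.3, -0.0]
width: 61.9
grasp_force: 29.9
6 x lin [1.5, 0.1, 24.2] ang [0.0009, 0.0031, -0.0003] |v| 24.2 deg 0.2
path [[532, 431, 183], [533, 434, 110], [533, 437, 62]]
```

```bash
python3 -m pendant '{"grip":[-1,-1,-1,-1,-1,-1,-1,-1,-1],"linear":[[1.5,0.1,24],[1.5,0.1,24],[1.5,0.1,24],[1.5,0.1,24],[1.5,0.1,24],[1.5,0.1,20],[0,0,0],[0,0,0],[0,0,0]],"angular":[[0,0.003,0],[0,0.003,0],[0,0.003,0],[0,0.003,0],[0,0.003,0],[0,0.003,0],[0,0,0],[0,0,0],[0,0,0]]}' &&  python3 -m pendant '{"grip":[0.9,0.9,0.9,0.9,0.9,0.9,0.9,0.9,0.9,0.9],"linear":[[0,0,0],[0,0,0],[0,0,0],[0,0,0],[0,0,0],[0,0,-20],[0,0,-35],[0,0,-35],[0,0,-35],[0,0,-30]],"angular":[[0,0,0],[0,0,0],[0,0,0],[0,0,0],[0,0,0],[0,0,0],[0,0,0],[0,0,0],[0,0,0],[0,0,0]]}'
python3 - <<'E'
from h import *
import cv2
im=ctrl.get_image("side")
cv2.imwrite("pics/d1.png",cv2.resize(im[:,:,::-1],(800,600),interpolation=cv2.INTER_CUBIC))
a=np.radians(11.8)
R=frame([0,0,-1],[-np.sin(a),np.cos(a),0]);R2=frame([0,0,-1],[np.sin(a),-np.cos(a),0])
print(ctrl.get_obs()["qpos"].round(2))
for r in(R,R2): plan([462,138,200],r,24)
E
```

```text
t: 9.05
ee_pos: [535.4, 438.6, 70.2]
orientation: [2.22, 2.215, 0.014]
ft_force: [0.5, 1.4, 0.2]
width: 61.8
grasp_force: 29.9
t: 9.88
ee_pos: [533.3, 438.0, 226.2]
orientation: [2.22, 2.216, 0.014]
ft_force: [1.4, 0.3, -0.1]
width: 83.8
grasp_force: 0.0
[ 0.67  0.51  1.47 -0.    1.15  0.68]
24 x lin [-6.9, -13.2, 1.2] ang [0.0008, 0.0004, -0.0741] |v| 14.9 deg 4.2
path [[523, 433, 231], [487, 407, 227], [457, 374, 223], [436, 335, 218], [424, 292, 214], [422, 248, 210], [429, 204, 206], [446, 163, 202], [462, 138, 200]]
24 x lin [-12.8, 5.6, 1.3] ang [0.0003, -0.0008, 0.0568] |v| 14.1 deg 3.3
path [[541, 427, 232], [554, 387, 227], [559, 345, 223], [558, 303, 219], [549, 262, 215], [533, 223, 211], [511, 188, 207], [483, 156, 203], [462, 138, 200]]
```

View pics/d1.png

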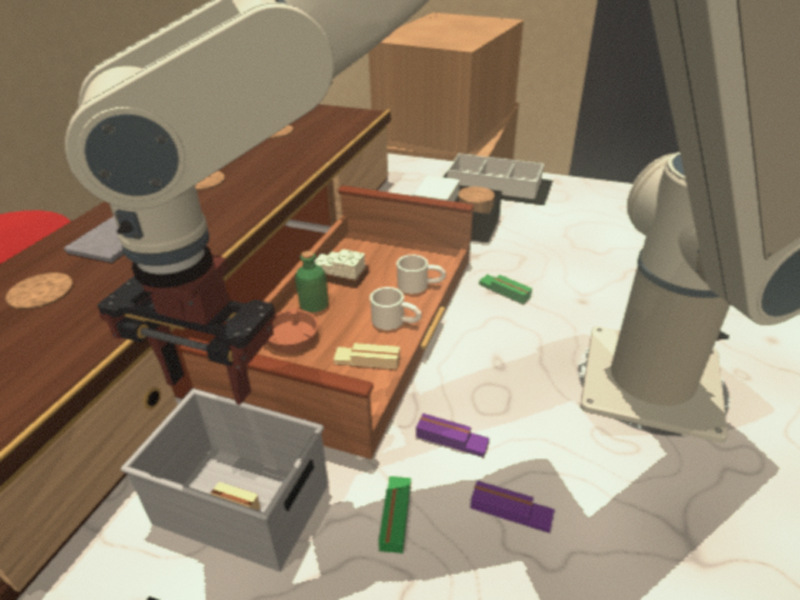

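The short offcut is in the bin (235,495), and the shelf items look unmoved. Next is the long one, closing across its width.

```bash
python3 -m pendant '{"grip":[0.32,0.32,0.32,0.32,0.32,0.32,0.32,0.32,0.32,0.32,0.32,0.32],"linear":[[-6.9,-13.2,1.2],[-6.9,-13.2,1.2],[-6.9,-13.2,1.2],[-6.9,-13.2,1.2],[-6.9,-13.2,1.2],[-6.9,-13.2,1.2],[-6.9,-13.2,1.2],[-6.9,-13.2,1.2],[-6.9,-13.2,1.2],[-6.9,-13.2,1.2],[-6.9,-13.2,1.2],[-6.9,-13.2,1.2]],"angular":[[0,0,-0.074],[0,0,-0.074],[0,0,-0.074],[0,0,-0.074],[0,0,-0.074],[0,0,-0.074],[0,0,-0.074],[0,0,-0.074],[0,0,-0.074],[0,0,-0.074],[0,0,-0.074],[0,0,-0.074]]}' && python3 -m pendant '{"grip":[0.32,0.32,0.32,0.32,0.32,0.32,0.32,0.32,0.32,0.32,0.32,0.32],"linear":[[-6.9,-13.2,1.2],[-6.9,-13.2,1.2],[-6.9,-13.2,1.2],[-6.9,-13.2,1.2],[-6.9,-13.2,1.2],[-6.9,-13.2,1.2],[-6.9,-13.2,1.2],[-6.9,-13.2,1.2],[-6.9,-13.2,1.2],[-6.9,-13.2,1.2],[-6.9,-13.2,1.2],[-6.9,-13.2,1.2]],"angular":[[0,0,-0.074],[0,0,-0.074],[0,0,-0.074],[0,0,-0.074],[0,0,-0.074],[0,0,-0.074],[0,0,-0.074],[0,0,-0.074],[0,0,-0.074],[0,0,-0.074],[0,0,-0.074],[0,0,-0.074]]}'; python3 -m pendant '{"grip":[0.32,0.32,0.32,0.32,0.32],"linear":[[0,0,0],[0,0,0],[0,0,0],[0,0,0],[0,0,0]],"angular":[[0,0,0],[0,0,0],[0,0,0],[0,0,0],[0,0,0]]}'
python3 - <<'E'
from h import *
a=np.radians(11.8)
R=frame([0,0,-1],[-np.sin(a),np.cos(a),0])
b=plan([462,138,80],R,5);plan([462,138,36],R,4,b)
E
```

```text
t: 10.93
ee_pos: [423.4, 303.2, 207.9]
orientation: [1.046, 2.955, 0.007]
ft_force: [-0.7, -0.7, 0.1]
width: 58.0
grasp_force: 0.0
t: 11.93
ee_pos: [459.2, 133.7, 193.6]
orientation: [-0.324, 3.116, 0.001]
ft_force: [0.5, 0.1, 0.4]
width: 57.9
grasp_force: 0.0
t: 12.35
ee_pos: [458.8, 135.0, 193.7]
orientation: [-0.318, 3.117, 0.002]
ft_force: [-0.4, -0.1, 0.8]
width: 57.8
grasp_force: 0.0
5 x lin [-0.6, 0.5, 22.7] ang [0.0, 0.0017, -0.0005] |v| 22.8 deg 0.1
path [[459, 136, 171], [461, 137, 103], [462, 138, 80]]
4 x lin [0.0, 0.0, 11.0] ang [0.0, 0.0, 0.0] |v| 11.0 deg 0.0
path [[462, 138, 69], [462, 138, 36], [462, 138, 36]]
```

```bash
python3 -m pendant '{"grip":[0.32,0.32,0.32,0.32,0.32,0.32,0.32,0.32],"linear":[[-0.6,0.5,22.7],[-0.6,0.5,22.7],[-0.6,0.5,22.7],[-0.6,0.5,22.7],[-0.6,0.5,22.7],[0,0,0],[0,0,0],[0,0,0]],"angular":[[0,0.0017,0],[0,0.0017,0],[0,0.0017,0],[0,0.0017,0],[0,0.0017,0],[0,0,0],[0,0,0],[0,0,0]]}'
python3 - <<'E'
from h import *
import cv2
im=ctrl.get_image("side")
cv2.imwrite("pics/d2.png",cv2.resize(im[170:320,150:350,::-1],(800,600),interpolation=cv2.INTER_CUBIC))
a=np.radians(11.8)
plan([462,138,37],frame([0,0,-1],[-np.sin(a),np.cos(a),0]),4)
E
```

```text
t: 13.02
ee_pos: [462.5, 138.0, 81.0]
orientation: [-0.319, 3.124, 0.0]
ft_force: [0.6, 0.5, 0.1]
width: 57.9
grasp_force: 0.0
4 x lin [0.2, 0.0, 11.1] ang [0.0, 0.0005, -0.0006] |v| 11.1 deg 0.0
path [[463, 138, 70], [462, 138, 37], [462, 138, 37]]
```

View pics/d2.png

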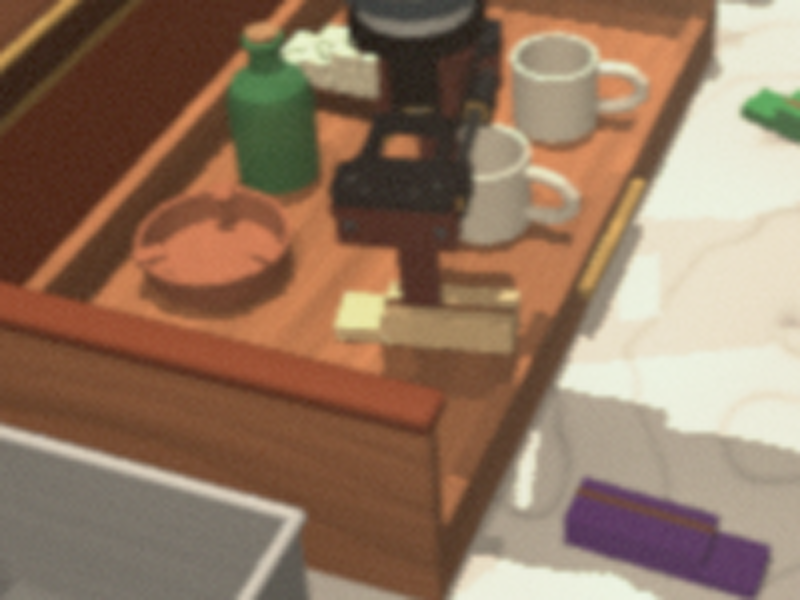

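The near finger (420,300) sits over the left flank of the thick part, clear of the cup. Descending and gripping.

```bash
python3 -m pendant '{"grip":[0.32,0.32,0.32,0.32,0.32,0.32,0.32],"linear":[[0,0,11],[0,0,11],[0,0,11],[0,0,11],[0,0,0],[0,0,0],[0,0,0]],"angular":[[0,0,0],[0,0,0],[0,0,0],[0,0,0],[0,0,0],[0,0,0],[0,0,0]]}' && python3 -m pendant '{"grip":[-1,-1,-1,-1,-1,-1,-1,-1],"linear":[[0,0,0],[0,0,0],[0,0,0],[0,0,0],[0,0,0],[0,0,0],[0,0,0],[0,0,0]],"angular":[[0,0,0],[0,0,0],[0,0,0],[0,0,0],[0,0,0],[0,0,0],[0,0,0],[0,0,0]]}'
```

```text
t: 13.65
ee_pos: [462.0, 137.6, 35.9]
orientation: [0.319, -3.125, 0.0]
ft_force: [-0.6, -0.1, -0.1]
width: 57.9
grasp_force: 0.0
t: 14.32
ee_pos: [462.3, 137.7, 36.4]
orientation: [-0.319, 3.125, 0.0]
ft_force: [-0.6, 0.4, 6.3]
width: 31.7
grasp_force: 30.0
```

```bash
python3 -m pendant '{"grip":[-1,-1,-1,-1,-1,-1,-1,-1,-1,-1],"linear":[[0,0,-8],[0,0,-16],[0,0,-24],[0,0,-30],[0,0,-30],[0,0,-30],[0,0,-30],[0,0,-22],[0,0,0],[0,0,0]],"angular":[[0,0,0],[0,0,0],[0,0,0],[0,0,0],[0,0,0],[0,0,0],[0,0,0],[0,0,0],[0,0,0],[0,0,0]]}'
python3 - <<'E'
from h import *
plan([528,437,230],frame([0,0,-1],[0,1,0]),12)
E
```

```text
t: 15.15
ee_pos: [462.6, 137.7, 227.3]
orientation: [-0.319, 3.122, 0.001]
ft_force: [-0.1, 0.4, 0.1]
width: 31.7
grasp_force: 30.0
12 x lin [-8.2, 24.2, -0.2] ang [0.0, 0.0002, 0.0169] |v| 25.6 deg 1.0
path [[466, 163, 228], [478, 239, 228], [493, 314, 229], [513, 388, 230], [528, 437, 230]]
```

```bash
python3 -m pendant '{"grip":[-1,-1,-1,-1,-1,-1,-1,-1,-1,-1,-1,-1],"linear":[[-8.2,24.2,-0.2],[-8.2,24.2,-0.2],[-8.2,24.2,-0.2],[-8.2,24.2,-0.2],[-8.2,24.2,-0.2],[-8.2,24.2,-0.2],[-8.2,24.2,-0.2],[-8.2,24.2,-0.2],[-8.2,24.2,-0.2],[-8.2,24.2,-0.2],[-8.2,24.2,-0.2],[-8.2,24.2,-0.2]],"angular":[[0,0,0.017],[0,0,0.017],[0,0,0.017],[0,0,0.017],[0,0,0.017],[0,0,0.017],[0,0,0.017],[0,0,0.017],[0,0,0.017],[0,0,0.017],[0,0,0.017],[0,0,0.017]]}'; python3 -m pendant '{"grip":[-1,-1,-1,-1],"linear":[[0,0,0],[0,0,0],[0,0,0],[0,0,0]],"angular":[[0,0,0],[0,0,0],[0,0,0],[0,0,0]]}'
python3 - <<'E'
from h import *
plan([528,437,85],frame([0,0,-1],[0,1,0]),6)
E
```

```text
t: 16.15
ee_pos: [527.1, 437.0, 225.7]
orientation: [-0.002, -3.138, 0.004]
ft_force: [-0.1, 0.3, -1.0]
width: 31.7
grasp_force: 30.0
t: 16.48
ee_pos: [527.3, 435.2, 227.3]
orientation: [-0.002, -3.14, 0.003]
ft_force: [0.3, 0.1, 0.4]
width: 31.6
grasp_force: 30.0
6 x lin [-0.1, 0.3, 23.7] ang [-0.0003, -0.0003, -0.0002] |v| 23.7 deg 0.0
path [[527, 435, 204], [528, 436, 132], [528, 437, 85]]
```

```bash
python3 -m pendant '{"grip":[-1,-1,-1,-1,-1,-1,-1,-1,-1,-1],"linear":[[0,0.3,22],[0,0.3,22],[0,0.3,22],[0,0.3,22],[0,0.3,22],[0,0.3,22],[0,0.3,22],[0,0,0],[0,0,0],[0,0,0]],"angular":[[0,0,0],[0,0,0],[0,0,0],[0,0,0],[0,0,0],[0,0,0],[0,0,0],[0,0,0],[0,0,0],[0,0,0]]}' && python3 -m pendant '{"grip":[0.2,0.2,0.2,0.2,0.2,0.2,0.2,0.2,0.2,0.2,0.2,0.2],"linear":[[0,0,0],[0,0,0],[0,0,0],[0,0,0],[0,0,0],[0,0,-20],[0,0,-35],[0,0,-35],[0,0,-35],[0,0,-35],[0,0,-30],[0,0,0]],"angular":[[0,0,0],[0,0,0],[0,0,0],[0,0,0],[0,0,0],[0,0,0],[0,0,0],[0,0,0],[0,0,0],[0,0,0],[0,0,0],[0,0,0]]}'
python3 - <<'E'
from h import *
import cv2
im=ctrl.get_image("side")
cv2.imwrite("pics/e1.png",cv2.resize(im[:,:,::-1],(800,600),interpolation=cv2.INTER_CUBIC))
E
```

```text
t: 17.32
ee_pos: [528.6, 438.5, 75.8]
orientation: [0.002, 3.141, 0.001]
ft_force: [1.0, 0.2, 0.4]
width: 32.0
grasp_force: 30.0
t: 18.32
ee_pos: [530.6, 440.8, 272.6]
orientation: [0.001, 3.132, 0.012]
ft_force: [0.3, 1.2, -0.4]
width: 52.5
grasp_force: 0.0
```

View pics/e1.png

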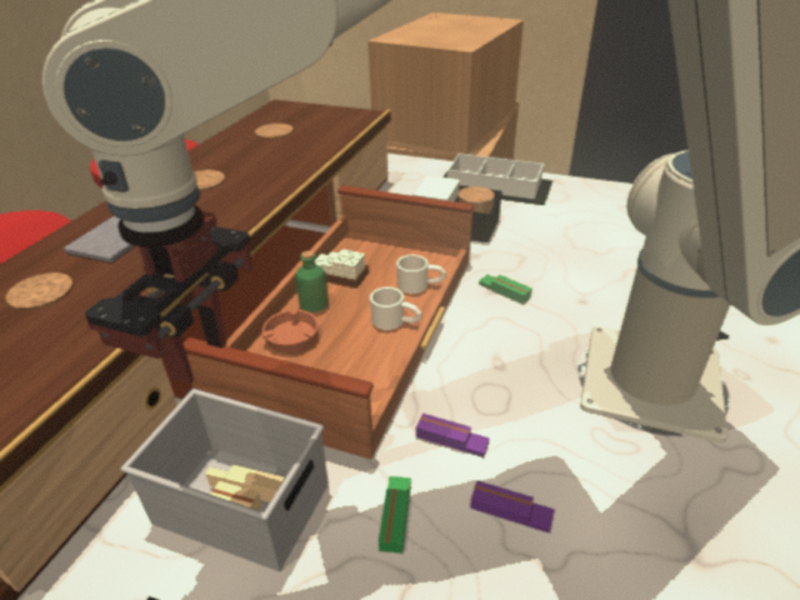

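Both offcuts lie in the upright bin (245,485). The shelf items are where they were, and the gripper is clear of everything.

```bash
python3 -m pendant '{"grip":[0.2,0.2,0.2,0.2,0.2,0.2],"linear":[[0,0,0],[0,0,0],[0,0,0],[0,0,0],[0,0,0],[0,0,0]],"angular":[[0,0,0],[0,0,0],[0,0,0],[0,0,0],[0,0,0],[0,0,0]]}'; python3 -c "
from workcell import ctrl
print(ctrl.close_job())"
```

```text
t: 18.87
ee_pos: [527.8, 438.5, 263.7]
orientation: [-0.001, -3.141, 0.001]
ft_force: [-0.1, -0.2, 0.2]
width: 52.7
grasp_force: 0.0
the job is handed in; nothing more can be done
None
```

Both offcuts are in the upright steel bin, the other shelf items look unmoved in the final side view, and the job was handed in at about 19 s.

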